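# Fill the jar with spacers through the swivel funnel

## Robot

A 6-joint arm with a two-finger parallel gripper is mounted at the origin on the work surface; the furniture and walls round the work are solid. World frame = base frame: x ahead of the robot, y to its left, z up, the work surface at z = 0. Lengths are in m, angles in rad, forces in N, time in s.
With the tool pointing down it reaches from about 0.325 to 1 m from the base axis. Payload 5.1 kg.
Tool frame: the origin (TCP) lies midway between the tips of the shut fingers; the grasp point (between the pads) lies 19 mm behind it; z points along the fingers, y is the line along which they close (so a half turn about z gives the same grasp; the last joint's range is limited). The gripper opens to 85 mm and grips with 20 to 120 N. Pads are 22 mm wide; open, the fingers measure 114 mm over their backs; the gripper's body (76 mm by 85 mm) begins 54 mm behind the grasp point. The pads swing forward as they close: fully open they stand 13 mm farther back than shut.
Start: joints at [1.03, 0.124, 1.65, -0, 1.367, -0.083], TCP at [0.287, 0.583, 0.231] pointing down, gripper open.
Joint ranges: [-2.61, 2.61], [-1.02, 2.33], [0.03, 2.71], [-1.35, 4.49], [0.32, 2.68], [-2.91, 2.91]. Speed limits (rad/s): [2.57, 2.57, 3.14, 3.14, 3.14, 3.14].

## Interface

Orientations are given as a unit quaternion [w, x, y, z].
In Python, from bench import env gives the robot as it stands. The module is installed in compiled form; this text tells all that it offers.
- The arm moves only by the tool apply_moves, never from a script. Its argument "motion" is a list that holds one entry, the list of rows, each a list of 5 numbers: the shift along the tool's x, y, z scaled (see below), then the turn about the tool's z scaled (see below), then the closure, from 0 (fully open) to 1 (shut). In form: [[[tx, ty, tz, turn, grip], ...]]. A call has 1 to 10 rows; each row is the pose to reach, as a shift and turn from the pose commanded when the call began, along the tool's axes at that moment; what a row does not reach only later rows make up. The controller multiplies each number of a shift by 40 cm and each number of a turn by 45 degrees. A row lasts 1/12 s, in which the tool goes at most 41.7 mm and 7.16 degrees, less where a joint would pass 70% of its speed; a pose out of reach is approached as far as the arm can. A call with a number of a shift or a turn outside -1 to 1 is refused whole. A call with a gripper value outside its range is refused whole. The fingers move at their own pace and stop on an object; "grip_force" is the grip in N (left out, the last holds). Time passes only in rows, so rows that repeat a pose let the fingers close. It gives the time, the measured TCP pose, the force, the opening and the grip force at its end, in the units of the state.
- env.read_state(): the state, without advancing time (a new reading comes with each control period).
- env.capture(name): name is "scene" or "top" or "wrist"; returns a dict with "img" (420x560x3 uint8, red, green, blue), "depth" (420x560 float32, m along the optical axis (not along the pixel's ray), 0 where there is no reading), "fx", "fy", "cx", "cy" (pixels), "R" (3x3) and "t" (3): a world point X has camera coordinates R X + t. Camera axes: x right, y down, z forward; pixel columns grow to the right and rows downward; lengths in m; the calibration is good to about 2 mm. A picture is of the moment at which its call begins.
- env.sign_off(): hands the job in; it is judged then, once.
The state is a dict: "time_s": time; "joint_positions": joint angles; "joint_vel": joint speeds; "joint_efforts": joint torques, N m; "eef_pos": TCP position; "ee_rot": TCP orientation; "ft_force": force on the tool from outside, world axes, zero at the start; "ft_torque": the same for the moment, N m; "finger_gap": finger opening in m; "gripper_force": force on a finger pad.
Only numpy, scipy, OpenCV 4.12 (cv2) and the standard library are available. Lean on these libraries where they do the work, as an engineer would, in place of code of your own. Each camera call takes 0.05 s, during which the arm holds its last target. There are 200 camera calls.

## Task

Turn the funnel by its upright knob until it comes up against its stop with the spout over the jar. Then take the scoop by its handle, rest its nose lightly on the funnel's rim with the spacers still in it, and tip it so that all six run through the funnel into the jar. Lay the empty scoop flat on the bench again and let go, with the jar standing in its place and the other things undisturbed.

Things in the scene. Friction and masses are not known exactly. Their poses are not given: they have to be found in the camera images.
- stand: Filling stand, fixed to the bench: dark base plate about 165x130 mm, 10 mm thick, a steel post 167 mm high behind (at +x 90 mm of its frame) and a collar in which the funnel swivels. Origin: on the bench directly under the funnel's swivel axis; z up. The jar's place lies 36 mm from the axis along the stand's +y.
- funnel_mouth (a point): Centre of the funnel's round mouth, at rim height (218 mm over the bench), on the vertical swivel axis. Aluminium funnel, rim 128 mm outside diameter, wall 3 mm, cone sloping about 53 degrees to a 40 mm bore; below it a slanting spout (48 mm bore) that leads sideways, so what falls through comes out 30 to 36 mm off the axis. Axes as the stand's.
- knob_centre (a point): Half-way up the free part of the black upright knob by which the funnel is turned: 16 mm diameter, 48 mm long (213 to 261 mm over the bench, centre 240 mm), standing on an arm 92 mm from the swivel axis, on the side to which the spout leads. From the start, the funnel must be turned anticlockwise seen from above (0.9 to 1.5 rad); a hard stop ends the turn with the spout squarely over the jar. The swivel is stiff (about 2 to 3 N at the knob) and stays where it is left.
- spout (a point): Middle of the spout's outlet, 101 mm over the bench and 36 mm from the swivel axis; it turns with the funnel, passing 5 mm above the jar.
- jar_mouth (a point): Centre of the mouth of the clear jar, 95 mm over the bench. The jar is a loose straight round pot, 60 mm outside and 54 mm inside diameter, 85 mm high, standing upright in a low ring on the base plate.
- scoop: Aluminium parts scoop, 0.16 kg, lying on the bench with six spacers in it. Origin: underside of the pan's floor, in the middle of the pan; +x points to the open nose, z up when it lies level. Pan 95 mm long, 58 mm wide, floor 2.5 mm thick, side walls 32 mm high falling to 14 mm at the nose, no wall at the nose. The handle runs straight back.
- scoop_grip (a point): Centre of the part of the wooden handle to hold: bar 18 mm wide (along the scoop's y), 17 mm high, 86 mm long along the scoop's x, its middle 46 mm above the underside of the pan; this point is 98 mm behind the pan's middle. Axes as the scoop's.
- scoop_pan (a point): Middle of the pan, 10 mm above its underside. Axes as the scoop's.
- scoop_nose (a point): Middle of the nose edge, on the underside, 47.5 mm ahead of the pan's middle.
- spacer1_c (a point): Centre of a loose round steel spacer, 14 mm diameter, 14 mm long, 15 g; standing in the scoop at the start. Smooth metal: it begins to slide on the pan at some 18 to 26 degrees.
- spacer2_c (a point): Centre of a loose round steel spacer, 14 mm diameter, 14 mm long, 15 g, the same as the first.
- spacer3_c (a point): Centre of a loose round steel spacer, 14 mm diameter, 14 mm long, 15 g, the same as the first.
- spacer4_c (a point): Centre of a loose round steel spacer, 14 mm diameter, 14 mm long, 15 g, the same as the first.
- spacer5_c (a point): Centre of a loose round steel spacer, 14 mm diameter, 14 mm long, 15 g, the same as the first.
- spacer6_c (a point): Centre of a loose round steel spacer, 14 mm diameter, 14 mm long, 15 g, the same as the first.
- film_can: Bystander: black open pot, 53 mm wide, 48 mm high; origin under its middle.
- tape_roll: Bystander: roll of black tape, 55 mm wide, 19 mm high; origin under its middle.
- needle_pliers: Bystander: green-handled pliers lying flat, 145x71x15 mm; origin under its middle.
- flux_tin: Bystander: yellow screw-lid tin, 56 mm wide, 47 mm high; origin under its middle.
Mind the look-alikes: they are no part of the job. There is more than one size of the scoop; the job needs the larger.

How it is judged:
On the way, in this order (a step that is already met when the one before it is completed fails the run):
1. the funnel is turned so that the middle of its spout is within 7 mm of the middle of the jar's mouth (seen from above) (horizontal distance between spout and jar_mouth below 0.007 m), for 0.2 s.
2. the scoop rests on the funnel's rim, its nose inside the mouth, with all six spacers still in the pan (contact force between scoop and stand above 0.3 N and horizontal distance between scoop_nose and funnel_mouth below 0.068 m and height (world z) of scoop_nose above 0.19 m and distance between each of spacer1_c, spacer2_c, spacer3_c, spacer4_c, spacer5_c, spacer6_c and scoop_pan below 0.06 m), for 0.1 s.
At the end, for the whole second after the job is handed in: All six spacers lie inside the jar (centres within 27 mm of its axis and below its rim), the spout is still within 7 mm of the jar's middle, the jar stands upright (within 0.15 rad) within 12 mm of where it stood, and the scoop lies level (within 0.12 rad) and still on the bench (horizontal distance between each of spacer1_c, spacer2_c, spacer3_c, spacer4_c, spacer5_c, spacer6_c and jar_mouth below 0.027 m and height (world z) of each of spacer1_c, spacer2_c, spacer3_c, spacer4_c, spacer5_c, spacer6_c below 0.092 m and horizontal distance between spout and jar_mouth below 0.007 m and angle between jar_mouth's own z axis and vertical below 0.15 rad and distance of jar_mouth from where it was at the start of the episode below 0.012 m and angle between scoop's own z axis and vertical below 0.12 rad and height (world z) of scoop below 0.012 m and linear speed of scoop below 0.03 m/s); the robot touches nothing.
It fails at once if the scoop is pressed on the funnel or its stand with more than 40 N (contact force between scoop and stand above 40 N).
It fails at once if the film can is moved more than 25 mm (distance of film_can from where it was at the start of the episode above 0.025 m).
It fails at once if the tape roll is moved more than 25 mm (distance of tape_roll from where it was at the start of the episode above 0.025 m).
It fails at once if the needle pliers is moved more than 25 mm (distance of needle_pliers from where it was at the start of the episode above 0.025 m).
It fails at once if the flux tin is moved more than 25 mm (distance of flux_tin from where it was at the start of the episode above 0.025 m).
It also fails if it takes over 69 s, if anything falls off the work surface, if the arm or the gripper's body presses on something with over 40 N, if the wrist force passes 120 N, or if a joint passes its speed limit or range.

## Working session

There is one attempt and no reset: what is moved stays moved. The work goes in short steps, Python scripts to look and compute and a tool call to move; the robot and the scene stay as the last step left them, time stands still between calls to the robot, and variables do not carry over. Pictures are saved under pics/ and viewed, at most 10 in all, crops included, and the job is handed in when it is done.

Besides the shell and the picture viewer there is one more tool, called after "Request:" as a command line: name --argument value ..., lists and objects as JSON in quotes. apply_moves: Moves the arm, as the interface text tells. Shifts and turns lie within -1 to 1; 1 stands for 40 cm of shift or 45 degrees of turn. Its arguments: {"type":"object","properties":{"motion":{"type":"array","items":{"type":"array","items":{"type":"array","items":{"type":"number"}}}},"grip_force":{"type":"number"}},"required":["motion"]}

```bash
mkdir -p pics; cat > h.py <<'E'
import numpy as np, cv2
from bench import env
def cap(n):
    c=env.capture(n); c={k:(np.array(v) if not np.isscalar(v) else v) for k,v in c.items()}; return c
def world(c,u,v,d=None):
    if d is None: d=c['depth'][int(round(v)),int(round(u))]
    p=np.array([(u-c['cx'])/c['fx']*d,(v-c['cy'])/c['fy']*d,d]); return c['R'].T@(p-c['t'])
def plane(c,u,v,z):
    r=c['R'].T@np.array([(u-c['cx'])/c['fx'],(v-c['cy'])/c['fy'],1.]); o=-c['R'].T@c['t']; return o+r*(z-o[2])/r[2]
def pts(c):
    v,u=np.mgrid[:420,:560]; d=c['depth']; p=np.stack([(u-c['cx'])/c['fx']*d,(v-c['cy'])/c['fy']*d,d],-1)
    return (p-c['t'])@c['R']
def proj(c,X):
    p=c['R']@np.asarray(X,float)+c['t']; return c['fx']*p[0]/p[2]+c['cx'],c['fy']*p[1]/p[2]+c['cy']
def save(c,f,s=1.4): cv2.imwrite(f,cv2.resize(c['img'][:,:,::-1],None,fx=s,fy=s))
E
python3 - <<'E'
from h import *
import pickle
for n in('top','scene'):
    c=cap(n); save(c,f'pics/{n}0.png'); pickle.dump(c,open(f'{n}0.pkl','wb')); print(n,c['fx'],-c['R'].T@c['t'],(c['depth']>0).mean())
print(env.read_state())
E
```

```text
top 519.7556479270243 [ 0.32405373 -0.03779928  1.29035586] 0.9960501700680272
scene 546.4017440243066 [-0.09249588 -0.91855874  0.84787646] 0.9961054421768708
{'time_s': 0.1, 'joint_positions': array([ 1.03041694e+00,  1.24446327e-01,  1.65157710e+00, -1.69960418e-05,
        1.36747798e+00, -8.26155724e-02]), 'joint_vel': array([ 0.00180819, -0.001361  , -0.00545412,  0.00116097,  0.00103315,
       -0.0011747 ]), 'joint_efforts': array([ 4.63294527e-04, -4.24932861e+01, -3.66653574e+01, -1.30037656e-04,
        3.95151161e-03,  2.91696165e-05]), 'eef_pos': array([0.28701176, 0.58257416, 0.23014832]), 'ee_rot': array([-2.84581186e-04,  2.26886948e-01,  9.73920634e-01, -9.10999890e-04]), 'ft_force': array([-0.29176016,  0.60875037, -0.08411771]), 'ft_torque': array([-0.02818462,  0.05616464, -0.02807524]), 'gripper_force': 0.0, 'finger_gap': 0.08533584576795465}
```

View pics/top0.png

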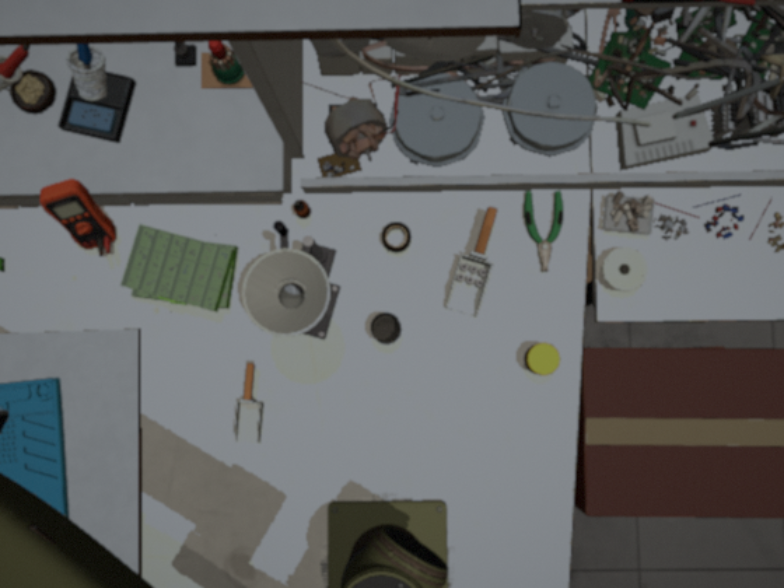

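View pics/scene0.png

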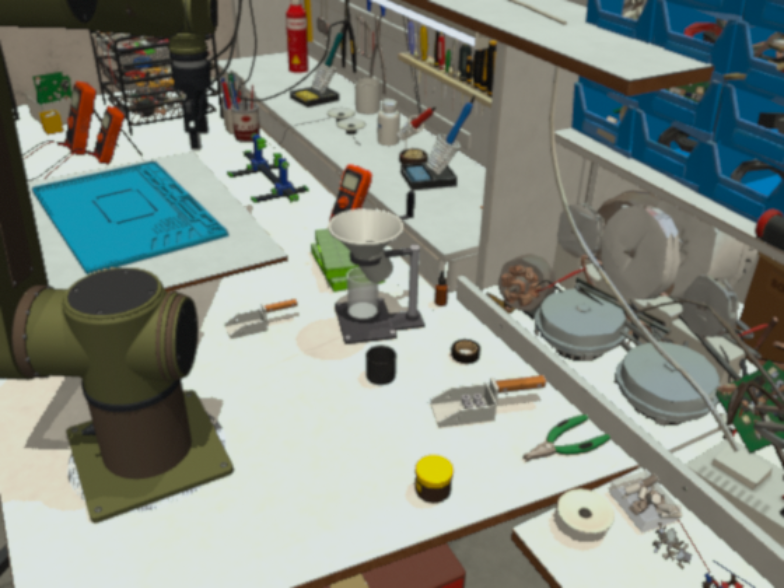

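The top view shows the funnel at about (285,292), its knob at (281,228), the larger scoop with spacers at (470,280) with its handle up to (487,210), and the small decoy scoop at (249,405). The scene view confirms this: the jar is under the funnel, and the post is behind it at the right.

```bash
python3 - <<'E'
from h import *
import pickle
T=pickle.load(open('top0.pkl','rb'));S=pickle.load(open('scene0.pkl','rb'))
P=pts(T);Q=pts(S)
def box(M,x,y,z):return (M[...,0]>x[0])&(M[...,0]<x[1])&(M[...,1]>y[0])&(M[...,1]<y[1])&(M[...,2]>z[0])&(M[...,2]<z[1])
f=world(T,285/1.4,292/1.4); k=world(T,281/1.4,228/1.4); print('f',f,'k',k)
print('bench z',P[300,300],'rim plane',plane(T,285/1.4,292/1.4,.218))
cx,cy=plane(T,285/1.4,292/1.4,.218)[:2]
for n,M in(('T',P),('S',Q)):
    m=box(M,(cx-.08,cx+.08),(cy-.08,cy+.08),(.205,.23)); p=M[m][:,:2]
    (a,b),r=cv2.minEnclosingCircle(p.astype(np.float32)); print(n,'rim',a,b,r,len(p))
    m=box(M,(cx-.15,cx+.15),(cy-.15,cy+.15),(.235,.275)); print(' knob',M[m].mean(0) if m.any() else 0, M[m].max(0),m.sum())
    m=box(M,(cx-.02,cx+.13),(cy-.11,cy+.1),(.12,.19)); print(' post?',np.median(M[m],0),m.sum())
# base plate
hsv=cv2.cvtColor(T['img'],cv2.COLOR_RGB2HSV)
for n,M,C in(('T',P,T),('S',Q,S)):
    h=cv2.cvtColor(C['img'],cv2.COLOR_RGB2HSV)
    m=box(M,(cx-.15,cx+.18),(cy-.18,cy+.15),(.004,.02))&(h[...,2]<110)
    print(n,'plate',cv2.minAreaRect(M[m][:,:2].astype(np.float32)),m.sum())
    # handle: orange
    m=(h[...,0]<18)&(h[...,1]>120)&box(M,(.3,.9),(-.4,0.05),(.02,.09))
    p=M[m]; print(n,'handle',p.mean(0),cv2.minAreaRect(p[:,:2].astype(np.float32)),p[:,2].max(),m.sum())
    hc=p.mean(0)
    m=box(M,(hc[0]-.25,hc[0]+.1),(hc[1]-.1,hc[1]+.13),(.008,.05))&(h[...,1]<80)
    print(n,'pan',cv2.minAreaRect(M[m][:,:2].astype(np.float32)),m.sum())
E
```

```text
f [0.45643217 0.15952964 0.11933142] k [0.5337517  0.14210528 0.25815886]
bench z [ 0.24077757 -0.05831766  0.00151517] rim plane [0.44527818 0.14290304 0.218     ]
T rim 0.453235000371933 0.14230111241340637 0.072067491710186 1357
 knob [0.53666601 0.14435208 0.25706462] [0.54526464 0.15361887 0.26647682] 69
 post? [0.45856699 0.14398982 0.1752864 ] 856
S rim 0.4521203339099884 0.14193572103977203 0.07311970740556717 651
 knob [0.53553872 0.14266518 0.25077106] [0.54643431 0.15281851 0.26414311] 78
 post? [0.46636658 0.12098093 0.16142265] 806
T plate ((0.5007372498512268, 0.12172538042068481), (0.32141751050949097, 0.22197018563747406), 81.41053009033203) 834
T handle [ 0.56649711 -0.16970921  0.05497866] ((0.5977728366851807, -0.06276349723339081), (0.25274378061294556, 0.14955545961856842), 55.90979766845703) 0.08398587299552412 182
T pan ((0.49402499198913574, -0.15499195456504822), (0.22919291257858276, 0.34490445256233215), 89.96064758300781) 996
S plate ((0.5008413195610046, 0.11611718684434891), (0.324637234210968, 0.22599506378173828), 79.0279312133789) 1272
S handle [ 0.53887631 -0.18191995  0.04996182] ((0.5557371377944946, -0.15831147134304047), (0.5232040286064148, 0.1134335920214653), 39.60460662841797) 0.0863281468622109 312
S pan ((0.4823170304298401, -0.19353926181793213), (0.17185702919960022, 0.31438225507736206), 85.07478332519531) 961
```

```bash
python3 - <<'E'
from h import *
import pickle
T=pickle.load(open('top0.pkl','rb'));S=pickle.load(open('scene0.pkl','rb'))
P=pts(T);Q=pts(S)
# rim fit via bright circle edge in top image
from scipy.optimize import least_squares
for n,M in(('T',P),('S',Q)):
    m=(abs(M[...,2]-.218)<.006)&(np.hypot(M[...,0]-.445,M[...,1]-.143)<.068)&(np.hypot(M[...,0]-.445,M[...,1]-.143)>.05)
    p=M[m]; r=least_squares(lambda q:np.hypot(p[:,0]-q[0],p[:,1]-q[1])-.062,[.445,.143],loss='soft_l1',f_scale=.003).x; print(n,'axis',r,p[:,2].mean(),len(p))
print('post T',world(T,308/1.4,243/1.4),plane(T,308/1.4,243/1.4,.167))
print('post S',world(S,413/1.4,250/1.4),plane(S,413/1.4,250/1.4,.167))
for n,M,C in(('T',P,T),('S',Q,S)):
    h=cv2.cvtColor(C['img'],cv2.COLOR_RGB2HSV)
    m=((h[...,0]<18)&(h[...,1]>120)).astype(np.uint8)
    k,l,st,ce=cv2.connectedComponentsWithStats(m)
    for i in range(1,k):
        if st[i,4]>40 and 150<ce[i][1]*1.4<420 and 200<ce[i][0]*1.4<600: 
            p=M[l==i]; c,(w,hh),a=cv2.minAreaRect(np.argwhere(l==i)[:,::-1].astype(np.float32)); bx=cv2.boxPoints((c,(w,hh),a)); bx=np.array([plane(C,*b,.05) for b in bx])
            print(n,ce[i]*1.4,p.mean(0),p[:,2].max(),'ctr',plane(C,*c,.05),'box',bx[:,:2].round(4).tolist())
cv2.imwrite('pics/crop.png',cv2.resize(np.hstack([T['img'][140:260,300:400],T['img'][140:260,160:260]])[:,:,::-1],None,fx=4,fy=4,interpolation=2))
E
```

```text
T axis [0.44618932 0.14098509] 0.21749230880235257 884
S axis [0.44506327 0.13956367] 0.21731227406111497 409
post T [0.52778101 0.1155161  0.1669255 ] [0.52776751 0.11550593 0.167     ]
post S [0.52844144 0.11526677 0.16107354] [0.52308333 0.10634584 0.167     ]
T [302.50566038 210.39622642] [0.60837453 0.14219884 0.04150551] 0.06452074725455134 ctr [0.60699117 0.14144896 0.05      ] box [[0.6103, 0.1552], [0.621, 0.1389], [0.6037, 0.1277], [0.593, 0.144]]
T [485.19096045 229.96384181] [ 0.56600277 -0.17423117  0.05552582] 0.06092300725245158 ctr [ 0.567433   -0.17495726  0.05      ] box [[0.532, -0.1571], [0.607, -0.18], [0.603, -0.1929], [0.5281, -0.17]]
T [248.26666667 380.96470588] [0.3127175  0.23556158 0.04121168] 0.04633496527029613 ctr [0.312991   0.23368306 0.05      ] box [[0.2849, 0.241], [0.3422, 0.2361], [0.3412, 0.2264], [0.2839, 0.2313]]
S [357.59111111 185.65333333] [0.60530799 0.4942076  0.11476048] 0.8478764576840772 ctr [0.65387157 0.6187373  0.05      ] box [[0.5748, 0.5653], [0.7028, 0.7594], [0.7396, 0.6767], [0.6107, 0.4944]]
S [342.63384615 201.57846154] [0.5
[... 266 characters left out ...]
0.36945506 0.05      ] box [[0.1306, 0.369], [0.3777, 0.3814], [0.3748, 0.3699], [0.1293, 0.3585]]
S [440.72277228 293.65346535] [0.60926937 0.13809867 0.02950848] 0.05211457780228037 ctr [0.59037406 0.11103542 0.05      ] box [[0.6004, 0.1455], [0.6175, 0.1367], [0.5807, 0.0779], [0.5643, 0.0864]]
S [280.224 304.752] [0.31035296 0.2319145  0.03973712] 0.045393074875506555 ctr [0.3052404  0.21665461 0.05      ] box [[0.2806, 0.2278], [0.3349, 0.2227], [0.33, 0.2055], [0.2763, 0.2108]]
S [521.25638767 382.83524229] [ 0.56557232 -0.17959546  0.0525507 ] 0.06052675214758449 ctr [ 0.56707674 -0.17755837  0.05      ] box [[0.5346, -0.1552], [0.6141, -0.1773], [0.5994, -0.1999], [0.5215, -0.1778]]
```

View pics/crop.png

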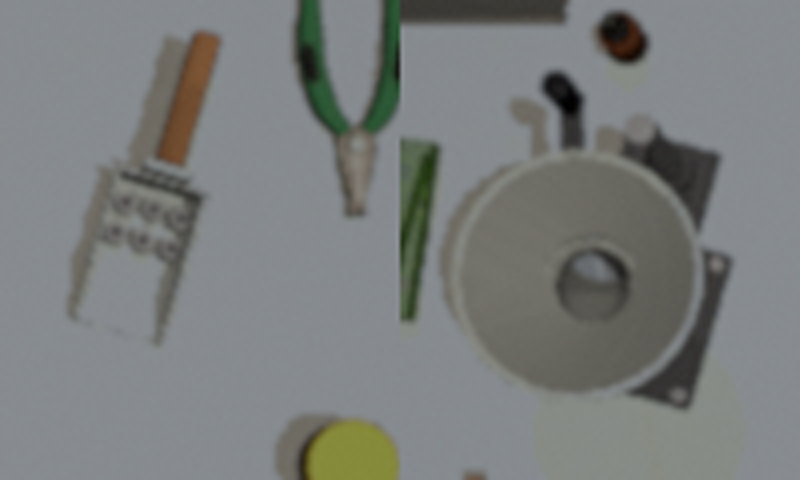

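The crop shows the scoop lying with its nose toward the robot and slightly left, and the spacers at the rear of the pan. The knob is on the funnel's +x side and the post is at about −17°, so the knob has to turn about 71° anticlockwise.

Request:
apply_moves --motion '[[[0,0,-0.175,-0.2,0],[-0.9,-0.6,-0.175,-0.8,0],[-0.9,-0.6,-0.175,-0.8,0],[-0.9,-0.6,-0.175,-0.8,0],[-0.9,-0.6,-0.175,-0.8,0],[-0.9,-0.6,-0.175,-0.8,0],[-0.9,-0.6,-0.175,-0.8,0],[-0.9,-0.6,-0.175,-0.8,0],[-0.9,-0.6,-0.175,-0.8,0],[-0.9,-0.6,-0.175,-0.8,0]]]'

```text
time_s: 0.93
eef_pos: [0.473, 0.2612, 0.297]
ee_rot: [-0.0, -0.085, 0.996, -0.0]
ft_force: [1.4, 0.3, -1.3]
finger_gap: 0.0856
gripper_force: 0.0
```

```bash
cat >> h.py <<'E'
from scipy.spatial.transform import Rotation as Ro
def st():
    s=env.read_state(); R=Ro.from_quat(np.roll(s['ee_rot'],-1)).as_matrix(); return s,R,s['eef_pos']
def rows(*targets):
    """targets (x,y,z,yaw_of_tool_y deg) -> row numbers"""
    s,R,p=st(); y0=np.degrees(np.arctan2(R[1,1],R[0,1]))
    print('t',round(s['time_s'],2),'p',p.round(4),'yaw',y0.round(1),'F',s['ft_force'].round(1),'gap',round(s['finger_gap'],4),'gf',round(s['gripper_force'],1),'q',s['joint_positions'].round(2))
    for t in targets:
        d=R.T@(np.array(t[:3])-p)/.4; dy=(t[3]-y0+180)%360-180
        print(d.round(3).tolist(),round(-dy/45,3))
E
python3 - <<'E'
from h import *
rows((.536,.1435,.30,100),(.536,.1435,.231,100))
E
```

```text
t 0.93 p [0.473  0.2612 0.297 ] yaw 99.8 F [ 1.4  0.3 -1.3] gap 0.0856 gf 0.0 q [ 0.41 -0.15  1.81 -0.    1.48 -1.34]
[-0.105, -0.317, -0.008] -0.005
[-0.105, -0.317, 0.165] -0.005
```

Request:
apply_moves --motion '[[[-0.1,-0.31,0,0,0],[-0.1,-0.31,0,0,0],[-0.1,-0.31,0,0,0],[-0.1,-0.31,0,0,0],[-0.1,-0.31,0,0,0],[-0.1,-0.31,0,0,0]]]'

```text
time_s: 1.43
eef_pos: [0.5328, 0.1478, 0.2967]
ee_rot: [-0.001, -0.085, 0.996, 0.0]
ft_force: [0.0, -0.0, -0.1]
finger_gap: 0.0853
gripper_force: 0.0
```

```bash
python3 - <<'E'
from h import *
rows((.536,.1435,.30,100),(.536,.1435,.231,100))
c=cap('wrist'); s,R,p=st()
P=pts(c); m=(P[...,2]>.24)&(P[...,2]<.27)&(np.hypot(P[...,0]-.536,P[...,1]-.1435)<.05); print(P[m].mean(0),m.sum(), P[m].max(0),P[m].min(0))
E
```

```text
t 1.43 p [0.5328 0.1478 0.2967] yaw 99.7 F [ 0.  -0.  -0.1] gap 0.0853 gf 0.0 q [ 0.17 -0.12  1.79  0.    1.48 -1.57]
[-0.006, -0.012, -0.008] -0.006
[-0.006, -0.012, 0.164] -0.006
[0.53529164 0.14433716 0.25683496] 850 [0.54534745 0.15270055 0.26288921] [0.52974438 0.13676525 0.24013648]
```

Settled to the millimetre and the wrist view confirms the knob. Next: descend, grip, then follow the arc.

Request:
apply_moves --motion '[[[-0.007,-0.009,0.08,0,0],[-0.007,-0.009,0.164,0,0],[-0.007,-0.009,0.164,0,0],[-0.007,-0.009,0.164,0,1],[-0.007,-0.009,0.164,0,1],[-0.007,-0.009,0.164,0,1],[-0.007,-0.009,0.164,0,1],[-0.007,-0.009,0.164,0,1],[-0.007,-0.009,0.164,0,1],[-0.007,-0.009,0.164,0,1]]]' --grip_force 30

```text
time_s: 2.32
eef_pos: [0.5371, 0.1449, 0.2332]
ee_rot: [0.001, -0.085, 0.996, 0.0]
ft_force: [-1.0, 0.7, 4.0]
finger_gap: 0.0149
gripper_force: 29.4
```

```bash
python3 - <<'E'
from h import *
a0=np.degrees(np.arctan2(.002,.0905))
tg=[]
for i in range(1,11):
    a=np.radians(a0+4.3*i); tg.append((.4455+.092*np.cos(a),.1415+.092*np.sin(a),.231,100+4.0*i))
rows(*tg)
E
```

```text
t 2.32 p [0.5371 0.1449 0.2332] yaw 99.8 F [-1.   0.7  4. ] gap 0.0149 gf 29.4 q [ 0.17 -0.09  1.86  0.    1.37 -1.57]
[-0.002, 0.014, 0.006] -0.094
[-0.003, 0.031, 0.006] -0.183
[-0.002, 0.048, 0.006] -0.272
[-0.0, 0.065, 0.006] -0.361
[0.003, 0.082, 0.006] -0.45
[0.007, 0.099, 0.006] -0.539
[0.013, 0.115, 0.006] -0.628
[0.02, 0.131, 0.006] -0.716
[0.028, 0.146, 0.006] -0.805
[0.038, 0.161, 0.006] -0.894
```

Request:
apply_moves --motion '[[[-0.002,0.014,0,-0.09,1],[-0.003,0.031,0,-0.18,1],[-0.002,0.048,0,-0.27,1],[0,0.065,0,-0.36,1],[0.003,0.082,0,-0.45,1],[0.007,0.099,0,-0.54,1],[0.013,0.115,0,-0.63,1],[0.02,0.131,0,-0.72,1],[0.028,0.146,0,-0.8,1],[0.038,0.161,0,-0.89,1]]]'

```text
time_s: 3.15
eef_pos: [0.5116, 0.2045, 0.2332]
ee_rot: [0.001, -0.423, 0.906, -0.002]
ft_force: [1.4, -5.4, 4.5]
finger_gap: 0.0149
gripper_force: 29.5
```

```bash
python3 - <<'E'
from h import *
s,R,p=st(); d=p[:2]-[.4455,.1415]; a0=np.degrees(np.arctan2(d[1],d[0])); print(a0,np.hypot(*d))
tg=[]
for i in range(1,11):
    a=np.radians(a0+3.2*i); tg.append((.4455+.092*np.cos(a),.1415+.092*np.sin(a),.233,140+3*i))
rows(*tg)
E
```

```text
43.66204612794302 0.09131201958523218
t 3.15 p [0.5116 0.2045 0.2332] yaw 140.0 F [ 1.4 -5.4  4.5] gap 0.0149 gf 29.5 q [ 0.28 -0.1   1.87 -0.    1.37 -2.16]
[-0.003, 0.013, 0.001] -0.067
[-0.003, 0.025, 0.0] -0.133
[-0.003, 0.038, 0.0] -0.2
[-0.002, 0.051, 0.0] -0.267
[0.0, 0.064, 0.0] -0.333
[0.003, 0.076, 0.0] -0.4
[0.006, 0.089, 0.0] -0.467
[0.01, 0.101, 0.0] -0.533
[0.014, 0.113, 0.0] -0.6
[0.02, 0.125, 0.0] -0.667
```

Request:
apply_moves --motion '[[[-0.002,0.013,0,-0.06,1],[-0.002,0.025,0,-0.12,1],[-0.002,0.038,0,-0.18,1],[-0.001,0.051,0,-0.24,1],[0,0.064,0,-0.3,1],[0.003,0.076,0,-0.36,1],[0.006,0.089,0,-0.42,1],[0.01,0.1,0,-0.48,1],[0.013,0.109,0,-0.5,1],[0.013,0.109,0,-0.5,1]]]'

```text
time_s: 3.98
eef_pos: [0.4746, 0.2288, 0.2331]
ee_rot: [0.001, -0.59, 0.807, -0.002]
ft_force: [0.9, -4.8, 5.2]
finger_gap: 0.0152
gripper_force: 29.6
```

```bash
python3 - <<'E'
from h import *
s,R,p=st(); d=p[:2]-[.4455,.1415]; a0=np.degrees(np.arctan2(d[1],d[0])); print(a0,np.hypot(*d))
tg=[]
for a in a0+np.array([2,4,6,8]):
    a=np.radians(a); tg.append((.4455+.0915*np.cos(a),.1415+.0915*np.sin(a),.233,163))
rows(*tg)
E
```

```text
71.57532814642703 0.09197182503579576
t 3.98 p [0.4746 0.2288 0.2331] yaw 162.4 F [ 0.9 -4.8  5.2] gap 0.0152 gf 29.6 q [ 0.35 -0.15  1.92 -0.    1.37 -2.48]
[0.001, 0.008, 0.0] -0.014
[0.002, 0.016, 0.0] -0.014
[0.002, 0.024, 0.0] -0.014
[0.003, 0.032, 0.0] -0.014
```

Request:
apply_moves --motion '[[[0.001,0.008,0,0,1],[0.001,0.008,0,0,1],[0.002,0.016,0,0,1],[0.002,0.016,0,0,1]]]'

```text
time_s: 4.32
eef_pos: [0.4716, 0.2301, 0.2332]
ee_rot: [0.005, -0.59, 0.808, -0.004]
ft_force: [14.4, -4.7, -0.2]
finger_gap: 0.0148
gripper_force: 30.0
```

```bash
python3 - <<'E'
from h import *
s,R,p=st(); d=p[:2]-[.4455,.1415]; a0=np.degrees(np.arctan2(d[1],d[0])); print(a0,np.hypot(*d),s['ft_force'],R.T@s['ft_force'])
E
```

```text
73.60845376991558 0.09239653460697586 [14.4274174  -4.68561363 -0.20343655] [  0.07098256 -15.16564396   0.38070897]
```

Request:
apply_moves --motion '[[[0.001,-0.016,0,0,0],[0.001,-0.016,0,0,0],[0.001,-0.016,0,0,0],[0.001,-0.016,0,0,0],[0.001,-0.016,-0.1,0,0],[0.001,-0.016,-0.2,0.2,0],[0.001,-0.016,-0.2,0.4,0],[0.001,-0.016,-0.2,0.6,0],[0.001,-0.016,-0.2,0.8,0],[0.001,-0.016,-0.2,1,0]]]'

```text
time_s: 5.15
eef_pos: [0.473, 0.2289, 0.3115]
ee_rot: [-0.0, -0.31, 0.951, 0.0]
ft_force: [0.2, 0.6, -0.5]
finger_gap: 0.0853
gripper_force: 0.0
```

```bash
python3 - <<'E'
from h import *
import pickle
rows((.58,-.178,.20,73),(.58,-.178,.28,73))
T=pickle.load(open('top0.pkl','rb'));P=pts(T)
for u in(330,345,360): print([(round(float(P[v,u,0]),3),round(float(P[v,u,2]),3)) for v in range(118,150,4)])
c=cap('top'); P=pts(c); m=(P[...,2]>.235)&(P[...,2]<.27)&(np.hypot(P[...,0]-.4727,P[...,1]-.23)<.03); k=P[m].mean(0); print(k,m.sum(),np.degrees(np.arctan2(k[1]-.1415,k[0]-.4455)))
S=cap('scene'); save(S,'pics/s1.png')
E
```

```text
t 5.15 p [0.473  0.2289 0.3115] yaw 126.2 F [ 0.2  0.6 -0.5] gap 0.0853 gf 0.0 q [ 0.35 -0.19  1.82  0.    1.51 -1.85]
[0.384, -0.979, 0.278] 1.182
[0.385, -0.979, 0.078] 1.182
[(0.696, 0.001), (0.686, -0.0), (0.661, 0.054), (0.652, 0.052), (0.65, 0.021), (0.646, -0.004), (0.634, 0.002), (0.624, 0.001)]
[(0.695, 0.004), (0.685, 0.001), (0.661, 0.052), (0.65, 0.055), (0.648, 0.024), (0.643, 0.006), (0.632, 0.008), (0.623, 0.001)]
[(0.694, 0.005), (0.685, -0.002), (0.659, 0.056), (0.651, 0.05), (0.65, 0.016), (0.643, 0.0), (0.632, 0.005), (0.621, 0.008)]
[0.47191261 0.22533838 0.25557982] 50 72.5133810398928
```

Request:
apply_moves --motion '[[[0.38,-0.97,0.05,0.9,0],[0.38,-0.97,0.05,0.9,0],[0.38,-0.97,0.05,0.9,0],[0.38,-0.97,0.05,0.9,0],[0.38,-0.97,0.05,0.9,0],[0.38,-0.97,0.05,0.9,0],[0.38,-0.97,0.05,0.9,0],[0.38,-0.97,0.05,0.9,0],[0.38,-0.97,0.05,0.9,0],[0.38,-0.97,0.05,0.9,0]]]'

```text
time_s: 6.08
eef_pos: [0.582, -0.175, 0.2912]
ee_rot: [-0.0, 0.033, 0.999, 0.0]
ft_force: [0.4, 1.7, -0.1]
finger_gap: 0.0852
gripper_force: 0.0
```

Request:
apply_moves --motion '[[[0.0,-0.1,0.2,0.28,0],[0.0,-0.1,0.2,0.28,0],[0.0,-0.1,0.2,0.28,0],[0.0,-0.1,0.2,0.28,0],[0.0,-0.1,0.2,0.28,0]]]'

```text
time_s: 6.5
eef_pos: [0.5795, -0.2125, 0.2121]
ee_rot: [-0.0, 0.143, 0.99, 0.0]
ft_force: [0.5, 1.0, 1.0]
finger_gap: 0.0854
gripper_force: 0.0
```

```bash
python3 - <<'E'
from h import *
rows((.58,-.178,.20,73))
c=cap('wrist'); save(c,'pics/w1.png'); P=pts(c)
h=cv2.cvtColor(c['img'],cv2.COLOR_RGB2HSV)
m=((h[...,0]<18)&(h[...,1]>110)&(P[...,2]>.03)&(P[...,2]<.07)).astype(np.uint8)
k,l,stt,ce=cv2.connectedComponentsWithStats(m); i=1+np.argmax(stt[1:,4]); p=P[l==i]; print(stt[i],p[:,2].max(),p.mean(0))
q=p[p[:,2]>.05]; print(q.mean(0),cv2.minAreaRect(q[:,:2].astype(np.float32)),len(q))
E
```

```text
t 6.5 p [ 0.5795 -0.2125  0.2121] yaw 73.6 F [0.5 1.  1. ] gap 0.0854 gf 0.0 q [-0.44  0.07  1.75  0.    1.33 -1.72]
[0.023, 0.083, 0.03] 0.013
[ 303  112   24   94 1833] 0.05699604704655124 [ 0.56465478 -0.17684365  0.0543321 ]
[ 0.56461704 -0.17676215  0.05437835] ((0.5665678381919861, -0.17715176939964294), (0.01695011928677559, 0.08185189962387085), 72.37622833251953) 1818
```

View pics/w1.png

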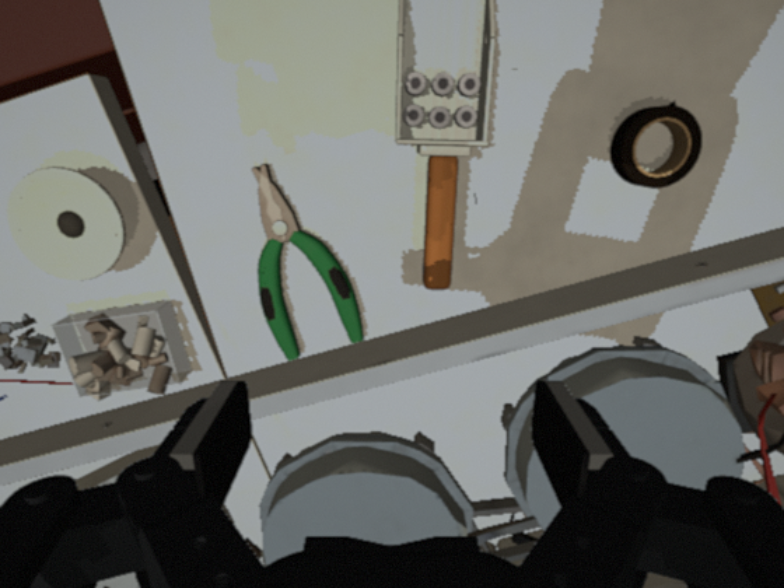

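The wrist view shows the orange handle at (440,220), with the six spacers standing at the rear of the pan and the pliers just to the left. I'll pre-close the fingers a little to clear the pliers and grasp about 15 mm behind the handle's middle.

Request:
apply_moves --motion '[[[0.023,0.075,0.03,0.03,0.45],[0.023,0.075,0.03,0.03,0.45],[0.023,0.075,0.03,0.03,0.45],[0.023,0.075,0.03,0.03,0.45]]]'

```text
time_s: 6.88
eef_pos: [0.5803, -0.1812, 0.2023]
ee_rot: [0.002, 0.154, 0.988, -0.001]
ft_force: [-0.1, -0.1, -0.1]
finger_gap: 0.0472
gripper_force: 0.0
```

```bash
python3 - <<'E'
from h import *
rows((.580,-.1815,.20,72.4),(.580,-.1815,.027,72.4))
E
```

```text
t 6.88 p [ 0.5803 -0.1812  0.2023] yaw 72.2 F [-0.1 -0.1 -0.1] gap 0.0472 gf 0.0 q [-0.39  0.05  1.78 -0.    1.31 -1.65]
[0.0, -0.001, 0.006] -0.004
[0.002, -0.001, 0.438] -0.004
```

Request:
apply_moves --motion '[[[0,0,0.1,0,0.45],[0,0,0.2,0,0.45],[0,0,0.3,0,0.45],[0,0,0.38,0,0.45],[0,0,0.43,0,0.45],[0,0,0.44,0,0.45],[0,0,0.44,0,0.45]]]'

```text
time_s: 7.47
eef_pos: [0.5787, -0.1818, 0.023]
ee_rot: [-0.001, 0.156, 0.988, 0.0]
ft_force: [-0.5, 1.3, 0.4]
finger_gap: 0.0466
gripper_force: 0.0
```

Request:
apply_moves --motion '[[[0,0,0,0,0.6],[0,0,0,0,0.7],[0,0,0,0,0.8],[0,0,0,0,1],[0,0,0,0,1],[0,0,0,0,1],[0,0,0,0,1]]]' --grip_force 20

```text
time_s: 8.05
eef_pos: [0.5811, -0.1825, 0.0258]
ee_rot: [0.002, 0.156, 0.988, -0.0]
ft_force: [2.5, -0.4, 6.2]
finger_gap: 0.0177
gripper_force: 20.6
```

```bash
python3 - <<'E'
from h import *
rows((.580,-.1815,.027,72.4))
E
```

```text
t 8.05 p [ 0.5811 -0.1825  0.0258] yaw 72.1 F [ 2.5 -0.4  6.2] gap 0.0177 gf 20.6 q [-0.39  0.24  1.89  0.    1.01 -1.65]
[0.003, 0.001, -0.003] -0.008
```

Request:
apply_moves --motion '[[[0,0,-0.012,0,1],[0,0,-0.025,0,1],[0,0,-0.037,0,1],[0,0,-0.05,0,1],[0,0,-0.05,0,1],[0,0,-0.05,0,1]]]'

```text
time_s: 8.55
eef_pos: [0.5791, -0.1818, 0.0439]
ee_rot: [0.0, 0.156, 0.988, -0.0]
ft_force: [0.4, -0.6, -1.3]
finger_gap: 0.0172
gripper_force: 19.7
```

```bash
cat >> h.py <<'E'
def handle(c):
    P=pts(c); h=cv2.cvtColor(c['img'],cv2.COLOR_RGB2HSV)
    m=((h[...,0]<18)&(h[...,1]>110)&(P[...,2]>.02)&(P[...,2]<.6)).astype(np.uint8)
    return P,m
E
python3 - <<'E'
from h import *
rows((.580,-.1815,.046,72.4))
c=cap('wrist'); save(c,'pics/w2.png'); P=pts(c)
# points in pan frame: nose direction
d=np.array([-.953,.302]); n=np.array([-d[1],d[0]]); g=np.array([.5655,-.177])
X=(P[...,:2]-g)@d; Y=(P[...,:2]-g)@n
for a in range(-40,150,10):
    m=(abs(Y)<.007)&(abs(X-a/1000)<.005)&(P[...,2]<.12)&(P[...,2]>-.02)
    if m.sum(): print(a,m.sum(),np.percentile(P[m][:,2],[10,50,90]).round(4))
E
```

```text
t 8.55 p [ 0.5791 -0.1818  0.0439] yaw 72.1 F [ 0.4 -0.6 -1.3] gap 0.0172 gf 19.7 q [-0.39  0.21  1.88 -0.    1.04 -1.65]
[-0.002, 0.001, -0.005] -0.008
-40 360 [0.0729 0.0738 0.0744]
-30 826 [0.0723 0.0733 0.0741]
-20 839 [0.0713 0.0722 0.073 ]
-10 1221 [0.0703 0.0715 0.1191]
0 973 [0.0691 0.07   0.071 ]
10 968 [0.068  0.0689 0.0698]
20 1039 [0.0668 0.0677 0.0687]
30 1080 [0.0657 0.0667 0.0676]
40 1106 [0.0645 0.0658 0.0668]
50 1274 [0.0119 0.0461 0.0668]
60 669 [0.0238 0.0252 0.0262]
70 676 [0.0093 0.0105 0.0243]
80 787 [0.0185 0.0229 0.024 ]
90 579 [0.0069 0.0081 0.0225]
100 676 [0.0058 0.0068 0.0079]
```

View pics/w2.png

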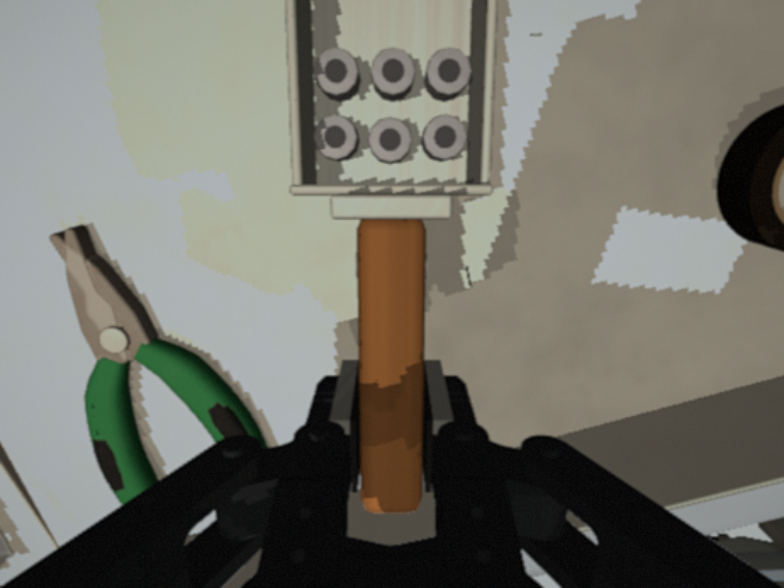

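The scoop pivots in the pads at 20 N: the nose stays on the bench and the tilt is about 6°. For the carry I'll set it level again, grip hard and lift.

Request:
apply_moves --motion '[[[0,0,0.02,0,1],[0,0,0.04,0,1],[0,0,0.048,0,1],[0,0,0.048,0,1],[0,0,0.048,0,1],[0,0,0.048,0,1]]]'

```text
time_s: 9.1
eef_pos: [0.5786, -0.1816, 0.0239]
ee_rot: [-0.001, 0.156, 0.988, 0.0]
ft_force: [0.2, -0.3, -1.3]
finger_gap: 0.0179
gripper_force: 20.0
```

Request:
apply_moves --motion '[[[0,0,0,0,1],[0,0,0,0,1],[0,0,0,0,1],[0,0,-0.01,0,1],[0,0,-0.03,0,1],[0,0,-0.06,0,1],[0,0,-0.1,0,1],[0,0,-0.14,0,1],[0,0,-0.15,0,1],[0,0,-0.15,0,1]]]' --grip_force 120

```text
time_s: 9.93
eef_pos: [0.5807, -0.1824, 0.0874]
ee_rot: [0.002, 0.156, 0.988, -0.001]
ft_force: [0.1, 0.6, -1.7]
finger_gap: 0.0163
gripper_force: 117.2
```

```bash
cat >> h.py <<'E'
def slope(c):
    """scoop tilt (rad, nose down) from handle top in wrist view, in tool frame; also height of top at grasp x"""
    s,R,p=st(); P=pts(c); L=(P-p)@R  # tool coords: x,y,z(down)
    h=cv2.cvtColor(c['img'],cv2.COLOR_RGB2HSV)
    m=(h[...,0]<18)&(h[...,1]>110)&(abs(L[...,1])<.006)&(abs(L[...,2])<.12)
    q=L[m]; k=np.polyfit(q[:,0],q[:,2],1); print('tilt coeffs (z_down per tool x), at x=0',k.round(4),'deg',np.degrees(np.arctan(k[0])).round(1),'x range',q[:,0].min().round(3),q[:,0].max().round(3),len(q)); return k
E
python3 - <<'E'
from h import *
c=cap('wrist'); rows((.58,-.1815,.25,0)); slope(c); save(c,'pics/w3.png')
E
```

```text
t 9.98 p [ 0.5797 -0.182   0.0857] yaw 72.1 F [-0.4  0.4 -3.1] gap 0.0163 gf 117.3 q [-0.39  0.16  1.87  0.    1.11 -1.65]
[-0.001, 0.001, -0.411] 1.601
tilt coeffs (z_down per tool x), at x=0 [-0.0342 -0.0297] deg -2.0 x range -0.029 0.055 6435
```

Request:
apply_moves --motion '[[[0,0,-0.02,0,1],[0,0,-0.06,0,1],[0,0,-0.11,0,1],[0,0,-0.17,0,1],[0,0,-0.23,0,1],[0,0,-0.29,0,1],[0,0,-0.35,0,1],[0,0,-0.41,0,1],[0,0,-0.46,0,1],[0,0,-0.48,0,1]]]'

```text
time_s: 10.82
eef_pos: [0.5799, -0.1821, 0.2797]
ee_rot: [0.002, 0.156, 0.988, -0.0]
ft_force: [0.5, -0.9, -2.2]
finger_gap: 0.0158
gripper_force: 117.3
```

```bash
python3 - <<'E'
from h import *
rows((.4455,-.058,.28,0)); c=cap('wrist'); slope(c)
E
```

```text
t 10.82 p [ 0.5799 -0.1821  0.2797] yaw 72.1 F [ 0.5 -0.9 -2.2] gap 0.0158 gf 117.3 q [-0.39  0.    1.7   0.    1.44 -1.65]
[0.415, 0.192, -0.002] 1.601
tilt coeffs (z_down per tool x), at x=0 [-0.0386 -0.0275] deg -2.2 x range -0.028 0.056 6456
```

Request:
apply_moves --motion '[[[0.01,0.005,0,0.05,1],[0.03,0.015,0,0.13,1],[0.06,0.03,0,0.22,1],[0.09,0.045,0,0.32,1],[0.12,0.06,0,0.42,1],[0.15,0.075,0,0.52,1],[0.18,0.09,0,0.62,1],[0.21,0.1,0,0.72,1],[0.23,0.11,0,0.8,1],[0.24,0.115,0,0.84,1]]]'

```text
time_s: 11.7
eef_pos: [0.5002, -0.1075, 0.274]
ee_rot: [-0.002, 0.468, 0.884, -0.0]
ft_force: [-0.2, -0.2, -2.8]
finger_gap: 0.0162
gripper_force: 117.3
```

```bash
python3 - <<'E'
from h import *
rows((.4455,-.058,.28,0))
E
```

```text
t 11.7 p [ 0.5002 -0.1075  0.274 ] yaw 34.1 F [-0.2 -0.2 -2.8] gap 0.0162 gf 117.3 q [-0.32 -0.21  1.9  -0.    1.45 -0.91]
[0.179, -0.044, -0.014] 0.759
```

Request:
apply_moves --motion '[[[0.01,-0.002,0,0.05,1],[0.03,-0.007,-0.005,0.13,1],[0.05,-0.012,-0.01,0.22,1],[0.08,-0.02,-0.015,0.32,1],[0.1,-0.025,-0.015,0.42,1],[0.12,-0.03,-0.015,0.52,1],[0.14,-0.035,-0.015,0.62,1],[0.15,-0.038,-0.015,0.7,1],[0.155,-0.04,-0.015,0.75,1],[0.155,-0.04,-0.015,0.76,1]]]'

```text
time_s: 12.53
eef_pos: [0.4525, -0.0658, 0.2802]
ee_rot: [-0.002, 0.707, 0.707, -0.001]
ft_force: [0.2, -0.0, -2.4]
finger_gap: 0.016
gripper_force: 117.3
```

```bash
python3 - <<'E'
from h import *
rows((.4455,-.058,.28,0)); c=cap('wrist'); slope(c)
s,R,p=st(); P=pts(c); L=(P-p)@R
for a in range(60,200,10):
    m=(abs(L[...,1])<.007)&(abs(L[...,0]-a/1000)<.005)
    if m.sum(): print(a,m.sum(),np.percentile(P[m][:,2],[10,50,90]).round(4))
c=cap('top'); save(c,'pics/t4.png')
E
```

```text
t 12.53 p [ 0.4525 -0.0658  0.2802] yaw 0.0 F [ 0.2 -0.  -2.4] gap 0.016 gf 117.3 q [-0.26 -0.34  2.   -0.    1.49 -0.26]
[0.019, -0.018, 0.001] 0.001
tilt coeffs (z_down per tool x), at x=0 [-0.0361 -0.0278] deg -2.1 x range -0.028 0.057 6503
60 1512 [0.2928 0.3109 0.3125]
70 974 [0.2584 0.268  0.2912]
80 1734 [0.2727 0.4231 0.4231]
90 855 [0.259  0.2599 0.2738]
100 946 [0.2729 0.2741 0.275 ]
110 758 [0.2596 0.2607 0.2617]
120 21 [0.2593 0.2604 0.2608]
```

View pics/t4.png

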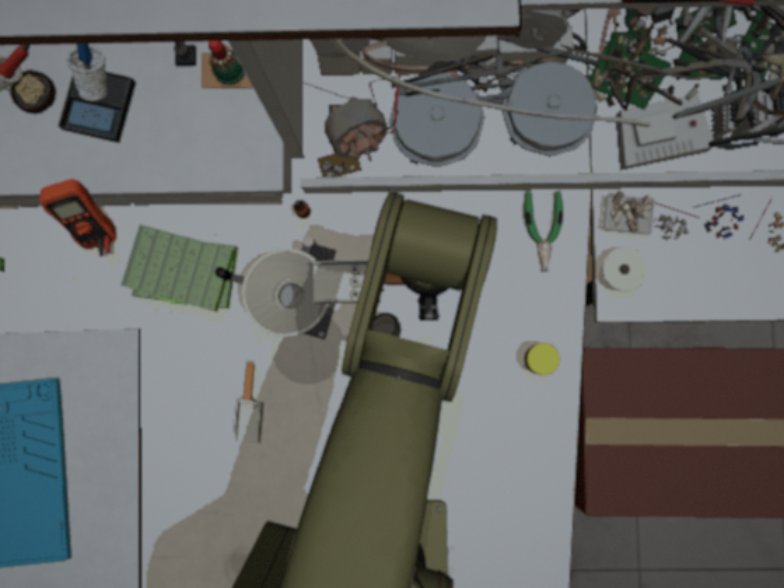

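The top view shows the knob turned to the left at (222,272). The scoop's nose, at about (315,280), overlaps the mouth's right rim with the spacers in the pan. Now align and lower it gently.

Request:
apply_moves --motion '[[[0.01,-0.01,0.01,0,1],[0.019,-0.018,0.03,0,1],[0.019,-0.018,0.05,0,1],[0.019,-0.018,0.07,0,1],[0.019,-0.018,0.08,0,1],[0.019,-0.018,0.088,0,1],[0.019,-0.018,0.092,0,1],[0.019,-0.018,0.092,0,1]]]'

```text
time_s: 13.3
eef_pos: [0.4464, -0.0586, 0.2452]
ee_rot: [-0.0, 0.707, 0.707, -0.0]
ft_force: [0.1, -0.9, -1.8]
finger_gap: 0.0161
gripper_force: 117.3
```

Request:
apply_moves --motion '[[[0,0,0.004,0,1],[0,0,0.004,0,1],[0,0,0.008,0,1],[0,0,0.008,0,1]]]'

```text
time_s: 13.63
eef_pos: [0.4466, -0.0586, 0.2424]
ee_rot: [0.0, 0.707, 0.707, 0.0]
ft_force: [1.1, 0.3, -1.4]
finger_gap: 0.0161
gripper_force: 117.3
```

```bash
python3 - <<'E'
from h import *
rows((.4455,-.058,.239,0)); c=cap('wrist'); slope(c)
E
```

```text
t 13.63 p [ 0.4466 -0.0586  0.2424] yaw 0.1 F [ 1.1  0.3 -1.4] gap 0.0161 gf 117.3 q [-0.25 -0.35  2.06 -0.    1.43 -0.25]
[0.002, -0.003, 0.008] 0.001
tilt coeffs (z_down per tool x), at x=0 [-0.0349 -0.0281] deg -2.0 x range -0.027 0.056 6474
```

Request:
apply_moves --motion '[[[0,0,0.004,0,1],[0,0,0.004,0,1],[0,0,0.008,0,1],[0,0,0.008,0,1],[0,0,0.008,0,1]]]'

```text
time_s: 14.1
eef_pos: [0.4466, -0.0585, 0.2393]
ee_rot: [-0.0, 0.707, 0.707, 0.0]
ft_force: [-1.4, 0.9, -1.6]
finger_gap: 0.0164
gripper_force: 117.4
```

Request:
apply_moves --motion '[[[0,0,0.004,0,1],[0,0,0.004,0,1],[0,0,0.004,0,1]]]'

```text
time_s: 14.35
eef_pos: [0.4467, -0.0586, 0.2381]
ee_rot: [0.0, 0.707, 0.707, 0.0]
ft_force: [-0.1, -0.4, 0.8]
finger_gap: 0.0161
gripper_force: 117.8
```

```bash
python3 - <<'E'
from h import *
rows((.4455,-.058,.239,0)); c=cap('wrist'); slope(c); print(env.read_state()['ft_torque'])
E
```

```text
t 14.35 p [ 0.4467 -0.0586  0.2381] yaw 0.1 F [-0.1 -0.4  0.8] gap 0.0161 gf 117.8 q [-0.25 -0.34  2.07  0.    1.42 -0.25]
[0.001, -0.003, -0.002] 0.001
tilt coeffs (z_down per tool x), at x=0 [-0.0458 -0.0281] deg -2.6 x range -0.027 0.056 6462
[0.09832135 0.05801602 0.05098055]
```

Request:
apply_moves --motion '[[[0,0,0.003,0,1],[0,0,0.003,0,1],[0,0,0.003,0,1],[0,0,0.003,0,1],[0,0,0.003,0,1]]]'

```text
time_s: 14.82
eef_pos: [0.4468, -0.0587, 0.2369]
ee_rot: [0.0, 0.707, 0.707, 0.0]
ft_force: [-0.2, -2.7, 3.8]
finger_gap: 0.0162
gripper_force: 118.1
```

```bash
python3 - <<'E'
from h import *
rows((.4455,-.058,.239,0))
L,H=.1376,.040
G=lambda t:np.array([-L*np.cos(t)+H*np.sin(t),L*np.sin(t)+H*np.cos(t)])
for d in range(0,52,2):
    g=(G(np.radians(d))-G(0))/.4; print(d,g.round(3))
E
```

```text
t 14.82 p [ 0.4468 -0.0587  0.2369] yaw 0.0 F [-0.2 -2.7  3.8] gap 0.0162 gf 118.1 q [-0.25 -0.34  2.07 -0.    1.41 -0.25]
[0.002, -0.003, -0.005] 0.001
0 [0. 0.]
2 [0.004 0.012]
4 [0.008 0.024]
6 [0.012 0.035]
8 [0.017 0.047]
10 [0.023 0.058]
12 [0.028 0.069]
14 [0.034 0.08 ]
16 [0.041 0.091]
18 [0.048 0.101]
20 [0.055 0.112]
22 [0.063 0.122]
24 [0.07  0.131]
26 [0.079 0.141]
28 [0.087 0.15 ]
30 [0.096 0.159]
32 [0.105 0.167]
34 [0.115 0.175]
36 [0.124 0.183]
38 [0.134 0.191]
40 [0.145 0.198]
42 [0.155 0.204]
44 [0.166 0.211]
46 [0.177 0.217]
48 [0.188 0.223]
50 [0.199 0.228]
```

Request:
apply_moves --motion '[[[0,0,0,0,1],[0,0,0,0,1],[0.004,0,-0.015,0,1],[0.008,0,-0.028,0,1],[0.012,0,-0.04,0,1],[0.017,0,-0.052,0,1],[0.023,0,-0.063,0,1],[0.028,0,-0.073,0,1],[0.03,0,-0.078,0,1],[0.03,0,-0.078,0,1]]]' --grip_force 20

```text
time_s: 15.65
eef_pos: [0.4468, -0.0464, 0.2683]
ee_rot: [0.0, 0.707, 0.708, 0.0]
ft_force: [-0.2, -0.3, -2.2]
finger_gap: 0.0161
gripper_force: 117.3
```

```bash
python3 - <<'E'
from h import *
rows((.4455,-.058,.239,0)); c=cap('wrist'); slope(c); save(c,'pics/w5.png')
E
```

```text
t 15.65 p [ 0.4468 -0.0464  0.2683] yaw 0.1 F [-0.2 -0.3 -2.2] gap 0.0161 gf 117.3 q [-0.22 -0.36  2.03 -0.    1.47 -0.22]
[-0.029, -0.003, 0.073] 0.002
tilt coeffs (z_down per tool x), at x=0 [-0.0335 -0.0286] deg -1.9 x range -0.027 0.056 6486
```

The grip is not releasing its preload (gap still 16.1 mm). I'll go back down to the rim and relax the fingers in small opening steps.

Request:
apply_moves --motion '[[[-0.008,0,0.02,0,1],[-0.016,0,0.04,0,1],[-0.024,0,0.06,0,1],[-0.03,0,0.072,0,1],[-0.03,0,0.075,0,1],[-0.03,0,0.075,0,1]]]'

```text
time_s: 16.2
eef_pos: [0.4464, -0.0586, 0.2376]
ee_rot: [-0.001, 0.707, 0.707, 0.0]
ft_force: [-0.7, -0.3, 1.2]
finger_gap: 0.0163
gripper_force: 117.9
```

Request:
apply_moves --motion '[[[0,0,0,0,0.84],[0,0,0,0,0.83]]]' --grip_force 20

```text
time_s: 16.37
eef_pos: [0.4467, -0.0586, 0.2381]
ee_rot: [0.0, 0.707, 0.708, 0.0]
ft_force: [-1.5, 0.7, 1.3]
finger_gap: 0.0162
gripper_force: 117.9
```

Request:
apply_moves --motion '[[[0,0,0,0,0.82],[0,0,0,0,0.82]]]'

```text
time_s: 16.53
eef_pos: [0.4467, -0.0586, 0.238]
ee_rot: [0.0, 0.707, 0.708, 0.0]
ft_force: [-0.9, -1.0, 0.6]
finger_gap: 0.0161
gripper_force: 117.9
```

```bash
python3 - <<'E'
from h import *
rows((.4455,-.058,.239,0)); c=cap('wrist'); slope(c)
E
```

```text
t 16.53 p [ 0.4467 -0.0586  0.238 ] yaw 0.1 F [-0.9 -1.   0.6] gap 0.0161 gf 117.9 q [-0.25 -0.34  2.07 -0.    1.42 -0.25]
[0.002, -0.003, -0.002] 0.002
tilt coeffs (z_down per tool x), at x=0 [-0.0463 -0.0282] deg -2.7 x range -0.027 0.056 6447
```

Request:
apply_moves --motion '[[[0,0,0,0,0.813],[0,0,0,0,0.813]]]'

```text
time_s: 16.75
eef_pos: [0.4467, -0.0587, 0.2379]
ee_rot: [0.0, 0.707, 0.707, 0.0]
ft_force: [-0.5, -1.2, 1.0]
finger_gap: 0.0167
gripper_force: 99.1
```

Request:
apply_moves --motion '[[[0,0,0,0,0.808],[0,0,0,0,0.808]]]'

```text
time_s: 16.92
eef_pos: [0.4466, -0.0587, 0.2377]
ee_rot: [0.0, 0.707, 0.707, 0.0]
ft_force: [-0.5, -1.1, 1.1]
finger_gap: 0.0169
gripper_force: 78.6
```

Request:
apply_moves --motion '[[[0,0,0,0,0.802],[0,0,0,0,0.798]]]'

```text
time_s: 17.08
eef_pos: [0.4466, -0.0587, 0.2377]
ee_rot: [0.0, 0.707, 0.707, 0.0]
ft_force: [-0.7, -0.2, 0.8]
finger_gap: 0.0175
gripper_force: 37.1
```

Request:
apply_moves --motion '[[[0,0,0,0,0.795],[0,0,0,0,0.795]]]'

```text
time_s: 17.25
eef_pos: [0.4466, -0.0586, 0.2377]
ee_rot: [0.0, 0.707, 0.707, 0.0]
ft_force: [-0.4, -1.3, 1.2]
finger_gap: 0.0177
gripper_force: 24.5
```

Request:
apply_moves --motion '[[[0,0,0,0,0.794],[0.002,0,-0.008,0,0.794],[0.004,0,-0.016,0,0.794],[0.008,0,-0.026,0,0.794],[0.012,0,-0.037,0,0.794],[0.017,0,-0.049,0,0.794],[0.023,0,-0.06,0,0.794],[0.025,0,-0.065,0,0.794],[0.025,0,-0.065,0,0.794]]]'

```text
time_s: 18.0
eef_pos: [0.4469, -0.0484, 0.2645]
ee_rot: [0.001, 0.707, 0.708, 0.0]
ft_force: [0.5, 0.3, -1.9]
finger_gap: 0.0177
gripper_force: 19.7
```

```bash
python3 - <<'E'
from h import *
rows((.4455,-.058,.239,0)); c=cap('wrist'); slope(c); save(c,'pics/w6.png')
E
```

```text
t 18.0 p [ 0.4469 -0.0484  0.2645] yaw 0.1 F [ 0.5  0.3 -1.9] gap 0.0177 gf 19.7 q [-0.23 -0.36  2.04 -0.    1.46 -0.23]
[-0.024, -0.004, 0.064] 0.002
tilt coeffs (z_down per tool x), at x=0 [ 0.1433 -0.0283] deg 8.2 x range -0.026 0.057 6710
```

Request:
apply_moves --motion '[[[0.005,0,-0.01,0,0.794],[0.012,0,-0.022,0,0.794],[0.019,0,-0.033,0,0.794],[0.026,0,-0.043,0,0.794],[0.03,0,-0.048,0,0.794],[0.034,0,-0.053,0,0.794],[0.038,0,-0.058,0,0.794],[0.041,0,-0.063,0,0.794],[0.045,0,-0.068,0,0.794],[0.045,0,-0.068,0,0.794]]]'

```text
time_s: 18.88
eef_pos: [0.4467, -0.0304, 0.2913]
ee_rot: [0.0, 0.707, 0.708, 0.0]
ft_force: [0.0, -0.1, -2.7]
finger_gap: 0.0176
gripper_force: 19.7
```

```bash
python3 - <<'E'
from h import *
rows((.4455,-.058,.239,0)); c=cap('wrist'); slope(c); save(c,'pics/w7.png')
E
```

```text
t 18.88 p [ 0.4467 -0.0304  0.2913] yaw 0.1 F [ 0.  -0.1 -2.7] gap 0.0176 gf 19.7 q [-0.19 -0.37  2.    0.    1.51 -0.19]
[-0.069, -0.003, 0.131] 0.002
tilt coeffs (z_down per tool x), at x=0 [ 0.2289 -0.0279] deg 12.9 x range -0.026 0.057 6756
```

View pics/w7.png

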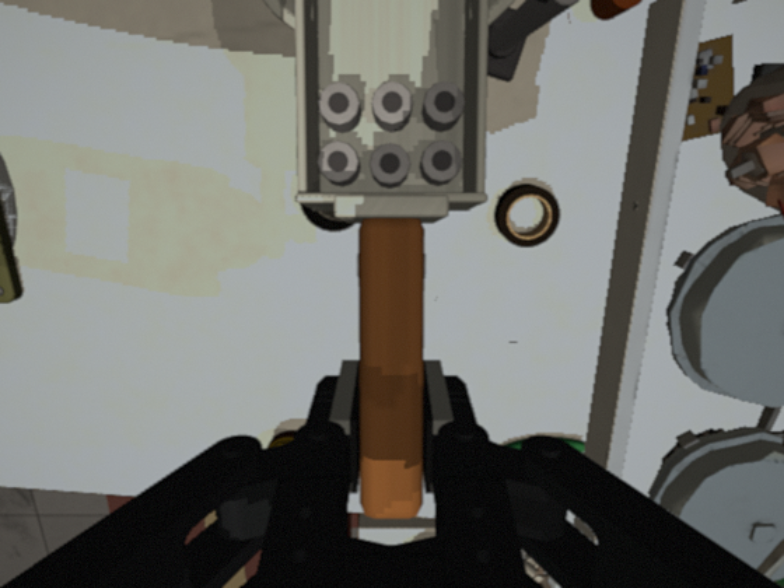

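The spacers are still in two rows at (390,130) in the pan. The tilt lags, so the nose has lifted off slightly. I'll relax the grip a little more.

Request:
apply_moves --motion '[[[0,0,0,0,0.793],[0,0,0,0,0.792],[0,0,0,0,0.792],[0,0,0,0,0.792]]]'

```text
time_s: 19.27
eef_pos: [0.4465, -0.0305, 0.2908]
ee_rot: [-0.0, 0.707, 0.707, 0.0]
ft_force: [0.1, 0.1, -1.4]
finger_gap: 0.0182
gripper_force: 11.5
```

```bash
python3 - <<'E'
from h import *
rows((.4455,-.058,.239,0)); c=cap('wrist'); slope(c)
E
```

```text
t 19.27 p [ 0.4465 -0.0305  0.2908] yaw 0.1 F [ 0.1  0.1 -1.4] gap 0.0182 gf 11.5 q [-0.19 -0.37  2.    0.    1.51 -0.19]
[-0.069, -0.003, 0.13] 0.001
tilt coeffs (z_down per tool x), at x=0 [ 0.3707 -0.0275] deg 20.3 x range -0.024 0.055 6707
```

Request:
apply_moves --motion '[[[0.004,0,-0.005,0,0.792],[0.009,0,-0.01,0,0.792],[0.013,0,-0.015,0,0.792],[0.017,0,-0.019,0,0.792],[0.021,0,-0.023,0,0.792],[0.026,0,-0.028,0,0.792],[0.031,0,-0.032,0,0.792],[0.035,0,-0.036,0,0.792],[0.035,0,-0.036,0,0.792],[0.035,0,-0.036,0,0.792]]]'

```text
time_s: 20.15
eef_pos: [0.4465, -0.0165, 0.3054]
ee_rot: [0.0, 0.707, 0.708, 0.0]
ft_force: [-0.2, 0.2, -1.2]
finger_gap: 0.0178
gripper_force: 11.6
```

```bash
python3 - <<'E'
from h import *
rows((.4455,-.058,.239,0)); c=cap('wrist'); slope(c); save(c,'pics/w8.png')
E
```

```text
t 20.15 p [ 0.4465 -0.0165  0.3054] yaw 0.1 F [-0.2  0.2 -1.2] gap 0.0178 gf 11.6 q [-0.16 -0.38  1.98 -0.    1.54 -0.16]
[-0.104, -0.003, 0.166] 0.002
tilt coeffs (z_down per tool x), at x=0 [ 0.4774 -0.0276] deg 25.5 x range -0.023 0.053 6584
```

View pics/w8.png

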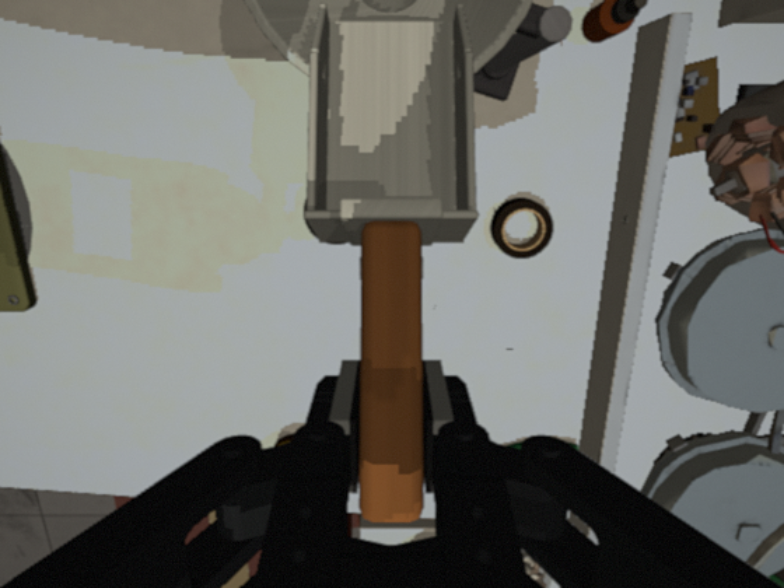

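The pan at (390,110) is empty. I'll check the funnel and jar.

```bash
python3 - <<'E'
from h import *
T=cap('top');S=cap('scene')
u,v=map(int,proj(S,(.4455,.1415,.12))); a=S['img'][v-75:v+75,u-65:u+65]
u2,v2=map(int,proj(T,(.4455,.1415,.18))); b=T['img'][v2-75:v2+75,u2-65:u2+65]
cv2.imwrite('pics/chk.png',cv2.resize(np.hstack([a,b])[:,:,::-1],None,fx=3,fy=3,interpolation=cv2.INTER_CUBIC)); print(u,v,u2,v2)
E
```

```text
261 195 207 210
```

View pics/chk.png

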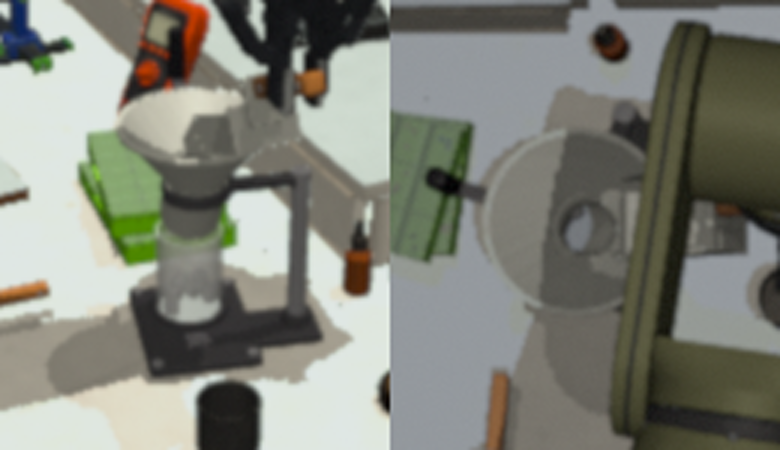

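All the spacers show as the grey heap in the jar's lower part, left crop at (190,295). The bore at right (588,228) is clear and nothing is stray. Now firm the grip and carry the scoop back to its old place.

Request:
apply_moves --motion '[[[0,0,0,0,0.8],[0,0,0,0,0.808],[0,0,0,0,0.808],[0,0,-0.04,0,0.808],[0,0,-0.1,0,0.808],[0,0,-0.14,0,0.808],[-0.06,0,-0.15,0,0.808],[-0.14,0,-0.15,0,0.808],[-0.22,0,-0.15,0,0.808],[-0.25,0,-0.15,0,0.808]]]'

```text
time_s: 21.13
eef_pos: [0.4464, -0.1193, 0.3653]
ee_rot: [0.001, 0.708, 0.707, -0.001]
ft_force: [-0.4, 0.4, -1.3]
finger_gap: 0.0175
gripper_force: 20.1
```

```bash
python3 - <<'E'
from h import *
rows((.58,-.1818,.30,72.2)); c=cap('wrist'); slope(c)
E
```

```text
t 21.13 p [ 0.4464 -0.1193  0.3653] yaw -0.1 F [-0.4  0.4 -1.3] gap 0.0175 gf 20.1 q [-0.38 -0.35  1.86 -0.    1.63 -0.38]
[-0.155, 0.334, 0.163] -1.606
tilt coeffs (z_down per tool x), at x=0 [ 0.4856 -0.0278] deg 25.9 x range -0.022 0.054 6555
```

Request:
apply_moves --motion '[[[-0.02,0.04,0.01,-0.1,0.808],[-0.04,0.09,0.02,-0.2,0.808],[-0.06,0.14,0.02,-0.3,0.808],[-0.08,0.19,0.02,-0.4,0.808],[-0.1,0.24,0.02,-0.5,0.808],[-0.12,0.28,0.02,-0.6,0.808],[-0.14,0.32,0.02,-0.7,0.808],[-0.155,0.334,0.02,-0.8,0.808],[-0.155,0.334,0.02,-0.9,0.808],[-0.155,0.334,0.02,-0.95,0.808]]]'

```text
time_s: 22.02
eef_pos: [0.5808, -0.1779, 0.3564]
ee_rot: [-0.001, 0.399, 0.917, 0.0]
ft_force: [-0.5, -0.1, -1.0]
finger_gap: 0.0176
gripper_force: 20.2
```

```bash
python3 - <<'E'
from h import *
rows((.58,-.1818,.15,72.2)); c=cap('wrist'); slope(c)
E
```

```text
t 22.02 p [ 0.5808 -0.1779  0.3564] yaw 43.0 F [-0.5 -0.1 -1. ] gap 0.0176 gf 20.2 q [-0.39 -0.02  1.59  0.    1.57 -1.14]
[-0.006, -0.008, 0.516] -0.649
tilt coeffs (z_down per tool x), at x=0 [ 0.489  -0.0267] deg 26.1 x range -0.023 0.053 6562
```

Request:
apply_moves --motion '[[[0.0,0,0.05,-0.1,0.808],[0.02,-0.005,0.1,-0.2,0.808],[0.03,-0.01,0.16,-0.3,0.808],[0.05,-0.02,0.23,-0.4,0.808],[0.06,-0.03,0.3,-0.5,0.808],[0.068,-0.05,0.37,-0.6,0.808],[0.068,-0.055,0.44,-0.65,0.808],[0.068,-0.055,0.5,-0.65,0.808],[0.068,-0.055,0.55,-0.65,0.808],[0.068,-0.055,0.58,-0.65,0.808]]]'

```text
time_s: 22.9
eef_pos: [0.5442, -0.1722, 0.1222]
ee_rot: [-0.002, 0.156, 0.988, 0.001]
ft_force: [-0.5, -0.1, -1.3]
finger_gap: 0.0179
gripper_force: 20.2
```

```bash
python3 - <<'E'
from h import *
rows((.58,-.1818,.0235,72.2),(.58-.953*.036,-.1818+.302*.036,.1,72.2)); c=cap('wrist'); slope(c)
E
```

```text
t 22.9 p [ 0.5442 -0.1722  0.1222] yaw 72.0 F [-0.5 -0.1 -1.3] gap 0.0179 gf 20.2 q [-0.4   0.05  1.92  0.    1.18 -1.66]
[-0.094, 0.005, 0.246] -0.004
[-0.003, 0.004, 0.055] -0.004
tilt coeffs (z_down per tool x), at x=0 [ 0.4954 -0.0285] deg 26.4 x range -0.023 0.052 6500
```

Request:
apply_moves --motion '[[[0,0,0.03,0,0.795],[0,0,0.065,0,0.793],[-0.018,0.002,0.092,0,0.793],[-0.036,0.003,0.116,0,0.793],[-0.05,0.004,0.14,0,0.793],[-0.065,0.005,0.165,0,0.793],[-0.075,0.005,0.185,0,0.793],[-0.083,0.005,0.205,0,0.793],[-0.089,0.005,0.225,0,0.793],[-0.094,0.005,0.24,0,0.793]]]'

```text
time_s: 23.78
eef_pos: [0.5824, -0.1832, 0.0287]
ee_rot: [0.0, 0.156, 0.988, 0.0]
ft_force: [1.2, -0.4, 0.6]
finger_gap: 0.0175
gripper_force: 15.4
```

```bash
python3 - <<'E'
from h import *
rows((.58,-.1818,.0235,72.2)); c=cap('wrist'); slope(c)
E
```

```text
t 23.78 p [ 0.5824 -0.1832  0.0287] yaw 72.0 F [ 1.2 -0.4  0.6] gap 0.0175 gf 15.4 q [-0.39  0.24  1.88  0.    1.02 -1.65]
[0.007, 0.001, 0.013] -0.003
tilt coeffs (z_down per tool x), at x=0 [ 0.011  -0.0284] deg 0.6 x range -0.028 0.056 6493
```

Request:
apply_moves --motion '[[[0,0,0.006,0,0.793],[0,0,0.01,0,0.793],[0,0,0.013,0,0.793],[0,0,0.013,0,0.793]]]'

```text
time_s: 24.17
eef_pos: [0.583, -0.1834, 0.0251]
ee_rot: [0.001, 0.156, 0.988, -0.0]
ft_force: [1.6, 0.4, 3.8]
finger_gap: 0.0173
gripper_force: 16.0
```

```bash
python3 - <<'E'
from h import *
rows((.58,-.1818,.0235,72.2)); c=cap('wrist'); slope(c)
E
```

```text
t 24.17 p [ 0.583  -0.1834  0.0251] yaw 72.1 F [1.6 0.4 3.8] gap 0.0173 gf 16.0 q [-0.39  0.25  1.88  0.    1.01 -1.65]
[0.008, 0.002, 0.004] -0.003
tilt coeffs (z_down per tool x), at x=0 [-0.0349 -0.0275] deg -2.0 x range -0.028 0.055 6388
```

Flat on the bench (same −2.0° reading as when it lay level). Open partway to clear the pliers, then rise.

Request:
apply_moves --motion '[[[0,0,0,0,0.75],[0,0,0,0,0.65],[0,0,0,0,0.5],[0,0,0,0,0.5],[0,0,0,0,0.5],[0,0,-0.05,0,0.5],[0,0,-0.15,0,0.5],[0,0,-0.25,0,0.5],[0,0,-0.35,0,0.5],[0,0,-0.45,0,0.5]]]'

```text
time_s: 25.05
eef_pos: [0.5814, -0.1829, 0.2055]
ee_rot: [-0.0, 0.156, 0.988, 0.0]
ft_force: [0.2, -0.8, 0.1]
finger_gap: 0.0421
gripper_force: 0.0
```

Request:
apply_moves --motion '[[[-0.1,-0.2,-0.2,0,0.5],[-0.1,-0.2,-0.2,0,0.5],[-0.1,-0.2,-0.2,0,0.5],[-0.1,-0.2,-0.2,0,0.5],[-0.1,-0.2,-0.2,0,0.5]]]'

```text
time_s: 25.47
eef_pos: [0.5959, -0.273, 0.286]
ee_rot: [0.002, 0.157, 0.988, -0.0]
ft_force: [-0.2, -0.1, -0.6]
finger_gap: 0.0429
gripper_force: 0.0
```

```bash
python3 - <<'E'
from h import *
rows((.58,-.1818,.0235,72.2)); c=cap('top'); S=cap('scene'); P=pts(c)
d=np.array([-.953,.302]); n=np.array([-d[1],d[0]]); g=np.array([.567,-.178])
X=(P[...,:2]-g)@d; Y=(P[...,:2]-g)@n
for a in (-30,0,30,80,100,120,135):
    m=(abs(Y)<.012)&(abs(X-a/1000)<.008); print(a,m.sum(),np.median(P[m][:,2]).round(4) if m.any() else '')
u,v=map(int,proj(S,(.45,.14,.1))); a=S['img'][v-100:v+100,u-90:u+90]
b=c['img'][110:310,160:400]
cv2.imwrite('pics/fin.png',cv2.resize(np.hstack([a,b])[:,:,::-1],None,fx=1.9,fy=1.9,interpolation=cv2.INTER_CUBIC))
E
```

```text
t 25.47 p [ 0.5959 -0.273   0.286 ] yaw 71.9 F [-0.2 -0.1 -0.6] gap 0.0429 gf 0.0 q [-0.51  0.11  1.58  0.    1.45 -1.77]
[0.111, 0.205, 0.656] -0.006
-30 67 0.0542
0 76 0.055
30 119 0.5565
80 218 0.5881
100 159 0.6086
120 204 0.6234
135 243 0.6303
```

View pics/fin.png

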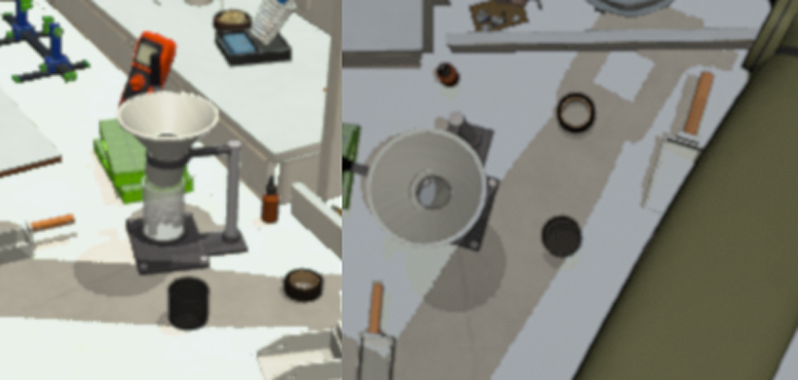

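The final view shows the scoop flat and empty at (680,150), the funnel clear at (432,190), the jar upright with the grey heap in it, and the bystanders in place.

```bash
python3 -c "
from bench import env
print(env.sign_off())"
```

```text
the job is handed in; nothing more can be done
None
```

The job is handed in after about 25 s of robot time: funnel turned to its stop, spacers tipped into the jar (seen as one heap, not counted one by one), empty scoop laid flat and released, jar and bystanders in place; sign-off gave no verdict.

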